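# Load the specimen from behind the canisters

### The job

The short black specimen with the brass face stands in the storage tray, hemmed in by three steel canisters. First clear all three canisters onto the black rubber mat; then, with them still there, set the specimen upright in the middle of the round steel disc of the aluminium test stage; then put every canister back, centred on the pad of its own lid colour. Set everything down upright without dropping or toppling it, and leave the loose dark steel bearing ring in front of the tray where it is.

Things in the scene. Friction and masses are not known exactly. Their poses are not given: they have to be found in the camera images.
- can_red_center (a point): Upright stainless steel sample canister with a red lid and a thin red band: a plain cylinder 48 mm in diameter and 120 mm tall (lid included, the top 24 mm), about 0.3 kg. This point is its centre, 60 mm above its base; z is its axis. It starts on the pad of its own colour.
- can_yellow_center (a point): Upright stainless steel sample canister with a yellow lid and a thin yellow band: a plain cylinder 48 mm in diameter and 120 mm tall (lid included, the top 24 mm), about 0.3 kg. This point is its centre, 60 mm above its base; z is its axis. It starts on the pad of its own colour.
- can_blue_center (a point): Upright stainless steel sample canister with a blue lid and a thin blue band: a plain cylinder 48 mm in diameter and 120 mm tall (lid included, the top 24 mm), about 0.3 kg. This point is its centre, 60 mm above its base; z is its axis. It starts on the pad of its own colour.
- seat_red: Round red pad, 64 mm in diameter and 3 mm thick, fixed on the storage tray; home of the canister with the red lid, whose rim of pad shows around it. Origin at the centre of its underside, x across the tray from the robot's side to the back plate, y to the left (the specimen lies 56 mm off along x or y); its top is 9 mm above the bench.
- seat_yellow: Round yellow pad, 64 mm in diameter and 3 mm thick, fixed on the storage tray; home of the canister with the yellow lid, whose rim of pad shows around it. Origin at the centre of its underside, x across the tray from the robot's side to the back plate, y to the left (the specimen lies 56 mm off along x or y); its top is 9 mm above the bench.
- seat_blue: Round blue pad, 64 mm in diameter and 3 mm thick, fixed on the storage tray; home of the canister with the blue lid, whose rim of pad shows around it. Origin at the centre of its underside, x across the tray from the robot's side to the back plate, y to the left (the specimen lies 56 mm off along x or y); its top is 9 mm above the bench.
- specimen_center (a point): Test specimen: short black upright cylinder, diameter 44 mm, 45 mm tall, round brass spot on top, 0.2 kg. This point is its centre, 22.5 mm above its base. It starts on the tray floor (6 mm above the bench); canisters stand left, right and on the robot's side of it, axes 56 mm from its axis, so no gripper fits yet; on the far side, 51 mm from its axis, a fixed plate rises 34 mm above the bench.
- stage_top (a point): Test stage: aluminium block 130 x 130 x 22 mm, fixed, carrying a round steel disc 72 mm in diameter and 13 mm tall with a thin green circle (50 mm) on it. This point is the centre of the disc's flat top, 35 mm above the bench; z up. The specimen goes here.
- mat: Black rubber mat lying fixed on the bench, the side area for the canisters: 240 mm along its x axis, 130 mm along its y axis, 4 mm thick. Origin at the centre of its underside. It and the test stage lie on opposite sides of the tray, either way round.
- bearing_ring: Bystander: loose dark steel bearing ring lying flat on the bench between the robot and the tray, 66 mm outside, 46 mm inside diameter, 16 mm tall. Origin at the centre of its underside. To be left alone.

How it is judged:
On the way, in this order (a step that is already met when the one before it is completed fails the run):
1. all three canisters stand released on the rubber mat while the specimen is still in the tray (x of can_red_center in the frame of mat between -0.12 and 0.12 m and y of can_red_center in the frame of mat between -0.065 and 0.065 m and height (world z) of can_red_center between 0.058 and 0.07 m and angle between each of can_red_center, can_yellow_center, can_blue_center's own z axis and vertical below 0.15 rad and contact force between the fingers and can_red below 0.3 N and linear speed of each of can_red, can_yellow, can_blue below 0.03 m/s and x of can_yellow_center in the frame of mat between -0.12 and 0.12 m and y of can_yellow_center in the frame of mat between -0.065 and 0.065 m and height (world z) of can_yellow_center between 0.058 and 0.07 m and contact force between the fingers and can_yellow below 0.3 N and x of can_blue_center in the frame of mat between -0.12 and 0.12 m and y of can_blue_center in the frame of mat between -0.065 and 0.065 m and height (world z) of can_blue_center between 0.058 and 0.07 m and contact force between the fingers and can_blue below 0.3 N and distance of specimen_center from where it was at the start of the episode below 0.02 m), for 0.2 s.
2. the specimen stands released on the stage's disc while all three canisters are still on the mat (horizontal distance between specimen_center and stage_top below 0.013 m and height (world z) of specimen_center between 0.0525 and 0.0625 m and angle between specimen_center's own z axis and vertical below 0.1 rad and linear speed of specimen below 0.02 m/s and contact force between the fingers and specimen below 0.3 N and x of can_red_center in the frame of mat between -0.12 and 0.12 m and y of can_red_center in the frame of mat between -0.065 and 0.065 m and height (world z) of can_red_center between 0.058 and 0.07 m and angle between each of can_red_center, can_yellow_center, can_blue_center's own z axis and vertical below 0.15 rad and contact force between the fingers and can_red below 0.3 N and linear speed of each of can_red, can_yellow, can_blue below 0.03 m/s and x of can_yellow_center in the frame of mat between -0.12 and 0.12 m and y of can_yellow_center in the frame of mat between -0.065 and 0.065 m and height (world z) of can_yellow_center between 0.058 and 0.07 m and contact force between the fingers and can_yellow below 0.3 N and x of can_blue_center in the frame of mat between -0.12 and 0.12 m and y of can_blue_center in the frame of mat between -0.065 and 0.065 m and height (world z) of can_blue_center between 0.058 and 0.07 m and contact force between the fingers and can_blue below 0.3 N), for 0.2 s.
At the end, for the whole second after the job is handed in: Each canister stands upright and still on the pad of its lid's colour, axis within 12 mm of the pad's centre; the specimen stands upright and still on the stage's disc, axis within 13 mm of its centre; the bearing ring is within 30 mm of where it started (horizontal distance between specimen_center and stage_top below 0.013 m and height (world z) of specimen_center between 0.0525 and 0.0625 m and angle between each of specimen_center, can_red_center, can_yellow_center, can_blue_center's own z axis and vertical below 0.1 rad and linear speed of each of specimen, can_red, can_yellow, can_blue below 0.02 m/s and contact force between the fingers and specimen below 0.3 N and horizontal distance between can_red_center and seat_red below 0.012 m and height (world z) of can_red_center between 0.063 and 0.075 m and horizontal distance between can_yellow_center and seat_yellow below 0.012 m and height (world z) of can_yellow_center between 0.063 and 0.075 m and horizontal distance between can_blue_center and seat_blue below 0.012 m and height (world z) of can_blue_center between 0.063 and 0.075 m and distance of bearing_ring from where it was at the start of the episode below 0.03 m); the robot touches nothing.
It fails at once if a canister or the specimen is toppled (tilted over 0.5 rad) (angle between any of can_red_center, can_yellow_center, can_blue_center, specimen_center's own z axis and vertical above 0.5 rad).
It fails at once if a canister or the specimen is dropped (it moves faster than 0.6 m/s, a free fall of about 2 cm, without the fingers touching it) ((contact force between the fingers and can_red below 0.05 N and linear speed of can_red above 0.6 m/s) or (contact force between the fingers and can_yellow below 0.05 N and linear speed of can_yellow above 0.6 m/s) or (contact force between the fingers and can_blue below 0.05 N and linear speed of can_blue above 0.6 m/s) or (contact force between the fingers and specimen below 0.05 N and linear speed of specimen above 0.6 m/s)).
It fails at once if the bearing ring is pushed more than 30 mm (distance of bearing_ring from where it was at the start of the episode above 0.03 m).
It also fails if it takes over 144 s, if anything falls off the work surface, if the arm or the gripper's body presses on something with over 40 N, if the wrist force passes 120 N, or if a joint passes its speed limit or range.

### The arm

A 7-joint arm with a two-finger parallel gripper is mounted at the origin on the work surface. World frame = base frame: x ahead of the robot, y to its left, z up, the work surface at z = 0. Lengths are in m, angles in rad, forces in N, time in s.
With the tool pointing down it reaches from about 0.4 to 0.85 m from the base axis. Payload 10.4 kg.
Tool frame: the origin (TCP) lies at the very end of the fingers, on their centre line; the grasp point (between the pads) lies 19 mm behind it (manip.pinch_z is the distance from the TCP to the grasp point, in m); z points along the fingers, y is the line along which they close (so a half turn about z gives the same grasp; the last joint's range is limited). The gripper opens to 85 mm and grips with 20 to 120 N. Pads are 22 mm wide; open, the fingers measure 114 mm over their backs; the gripper's body (76 mm by 85 mm) begins 54 mm behind the grasp point. The pads swing forward as they close: fully open they stand 13 mm farther back than shut.
Start: joints at [-1.33, 0.332, -0.065, 1.46, 0.022, 1.35, -0.088], TCP at [0.163, 0.603, 0.203] pointing down, gripper open.
Joint ranges: [-2.6, 2.6], [-0.5, 2.12], [-1.47, 1.34], [0.16, 2.42], [-1.27, 4.41], [0.06, 2.06], [-2.6, 2.6]. Speed limits (rad/s): [2.22, 2.22, 2.79, 2.79, 3.14, 3.14, 3.14].

### API

Orientations are given as a unit quaternion [x, y, z, w].
In Python, from workcell import manip gives the robot as it stands. The module is installed in compiled form; this text tells all that it offers.
- The arm moves only by the shell command python3 -m creep 'ROWS' [OPENING] [FORCE]. ROWS is a JSON object of lists of equal length, an entry for each row: "slide": the shift along the tool's x, y, z in m, a list of three; "twist": the turn about the tool's z in degrees. A call has 1 to 8 rows; each row shifts and turns the commanded pose from where the row before left it, along the tool's axes as they then stand; what a row does not reach is not made up. A row lasts 1/8 s, in which the tool goes at most 62.5 mm and 10.7 degrees, less where a joint would pass 70% of its speed; a pose out of reach is approached as far as the arm can. A call with a gripper value outside its range is refused whole. OPENING is the opening in per cent of the stroke, from 0 (shut) to 100 (fully open), set as the call begins (- or left out, the last holds). The fingers move at their own pace and stop on an object; FORCE is the grip in N (left out, the last holds). Time passes only in rows, so rows that do not move let the fingers close. It gives the time, the measured TCP pose, the force, the opening and the grip force at its end, in the units of the state.
- manip.get_obs(): the state, without advancing time (a new reading comes with each control period).
- manip.camera(name): name is "scene" or "top" or "wrist"; returns (picture, depth): 400x640x3 uint8, blue, green, red; 400x640 float32, m along the optical axis (not along the pixel's ray), 0 where there is no reading.
- manip.camera_params(name): a dict with "intrinsics" (3x3 intrinsics, pixels), "dist_coeffs" ([k1, k2, p1, p2, k3] as OpenCV has them; the pictures are not rectified), "R" (3x3) and "t" (3): a world point X has camera coordinates R X + t. Camera axes: x right, y down, z forward; pixel columns grow to the right and rows downward; lengths in m; the calibration is good to about 2 mm. A picture is of the moment at which its call begins: read the wrist's pose just before it. camera_params takes no time and is no camera call; for the wrist camera it gives the pose at the moment of the call.
- manip.hand_in(): hands the job in; it is judged then, once.
The state is a dict: "clock": time; "joint_pos": joint angles; "joint_velocities": joint speeds; "tau": joint torques, N m; "position": TCP position; "ee_rot": TCP orientation; "ft_force": force on the tool from outside, world axes, zero at the start; "torque": the same for the moment, N m; "grip_width": opening from 0.0 (shut) to 1.0 (fully open); "grasp_force": force on a finger pad.
Only numpy, scipy, OpenCV 4.12 (cv2) and the standard library are available. Lean on these libraries where they do the work, as an engineer would, in place of code of your own. Each camera call takes 0.05 s, during which the arm holds its last target. There are 200 camera calls.

## Working session

There is one attempt and no reset: what is moved stays moved. The work goes in short steps, Python scripts to look and compute and a shell command to move; the robot and the scene stay as the last step left them, time stands still between calls to the robot, and variables do not carry over. Pictures are saved under pics/ and viewed, at most 14 in all, crops included, and the job is handed in when it is done.

```bash
mkdir -p pics; python3 - <<'E'
from workcell import manip
import cv2,numpy as np
o=manip.get_obs();print({k:np.round(v,3).tolist() for k,v in o.items()})
for n in("top","scene"):
    p,d=manip.camera(n);cv2.imwrite(f"pics/{n}0.png",p);np.save(f"pics/{n}0.npy",d)
    c=manip.camera_params(n);print({k:np.round(v,3).tolist() for k,v in c.items()})
E
```

```text
{'clock': 0.0, 'joint_pos': [-1.33, 0.333, -0.065, 1.461, 0.022, 1.35, -0.088], 'joint_velocities': [0.0, 0.0, 0.001, -0.001, -0.0, -0.001, 0.001], 'tau': [-0.0, -62.544, 0.049, -39.161, 0.016, 0.01, 0.0], 'position': [0.163, 0.603, 0.202], 'ee_rot': [0.132, 0.991, -0.001, -0.0], 'ft_force': [0.193, -0.476, 0.143], 'torque': [0.044, 0.01, 0.013], 'grasp_force': 0.0, 'grip_width': 0.997}
{'intrinsics': [[452.119, 0.0, 314.259], [0.0, 452.119, 200.158], [0.0, 0.0, 1.0]], 'dist_coeffs': [-0.115, 0.0, 0.0, 0.0, 0.0], 'R': [[0.021, -1.0, 0.001], [-0.997, -0.021, -0.079], [0.079, 0.001, -0.997]], 't': [0.001, 0.49, 1.003]}
{'intrinsics': [[493.524, 0.0, 312.654], [0.0, 493.524, 198.446], [0.0, 0.0, 1.0]], 'dist_coeffs': [-0.039, 0.0, 0.0, 0.0, 0.0], 'R': [[0.714, 0.7, 0.003], [0.468, -0.474, -0.746], [-0.52, 0.534, -0.666]], 't': [-0.339, -0.16, 1.321]}
```

View pics/top0.png

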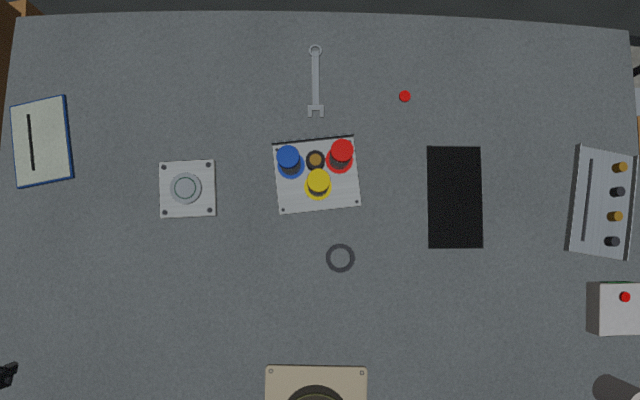

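View pics/scene0.png

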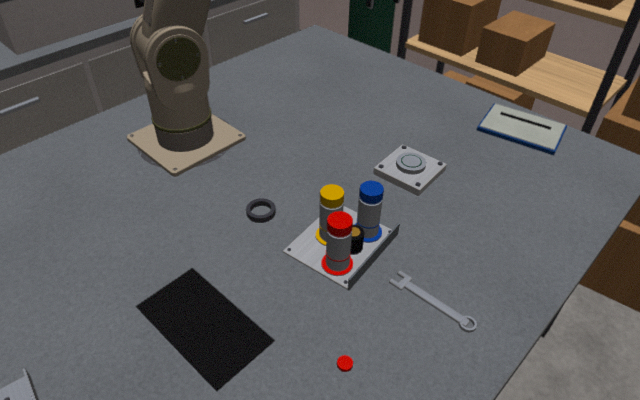

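The top view shows the tray near (317,175), with lids blue (288,156), red (341,150) and yellow (318,180). The specimen's brass spot is at (316,160), the stage disc at (186,188), the mat spans (427..483,146..248), and the ring is at (340,258). The scene view agrees: the cans form a U open to the back plate.

```bash
cat > h.py <<'E'
from workcell import manip
import cv2,numpy as np
def snap(n):
    c=manip.camera_params(n);p,d=manip.camera(n);return p,d,c
def ray(c,px):
    u=cv2.undistortPoints(np.float64(px).reshape(-1,1,2),c["intrinsics"],c["dist_coeffs"]).reshape(-1,2)
    return np.c_[u,np.ones(len(u))]
def onplane(c,px,z):
    R,t=np.array(c["R"]),np.array(c["t"]);r=ray(c,px)@R;o=-R.T@t
    return o+r*((z-o[2])/r[:,2])[:,None]
def cloud(c,d):
    R,t=np.array(c["R"]),np.array(c["t"]);v,u=np.mgrid[:400,:640]
    X=ray(c,np.c_[u.ravel(),v.ravel()])*d.reshape(-1,1)
    return ((X-t)@R).reshape(400,640,3)
def masks(p):
    h,s,v=cv2.split(cv2.cvtColor(p,cv2.COLOR_BGR2HSV))
    sat=(s>150)&(v>70)
    return dict(red=sat&((h<8)|(h>172)),yellow=sat&(h>18)&(h<35),blue=sat&(h>100)&(h<130))
def circ(P):
    A=np.c_[2*P[:,:2],np.ones(len(P))];s=np.linalg.lstsq(A,(P[:,:2]**2).sum(1),rcond=None)[0]
    return s[:2],np.sqrt(s[2]+s[:2]@s[:2])
E
python3 - <<'E'
from h import *
p=cv2.imread("pics/top0.png");d=np.load("pics/top0.npy");c=manip.camera_params("top");W=cloud(c,d)
for k,m in masks(p).items():
    m=m&(W[...,2]>.118)&(W[...,2]<.14);v,u=np.nonzero(m)
    q=cv2.minEnclosingCircle(np.c_[u,v].astype(np.float32))
    print(k,m.sum(),W[m].mean(0).round(4),"circ@.129",onplane(c,q[0],.129).round(4),q[1])
print("mat",onplane(c,[[427,146],[480,146],[483,248],[429,248]],.004).round(3).tolist())
print("stage",onplane(c,[185.5,188],.035).round(4),"spec",onplane(c,[316,160],.051).round(4),"ring",onplane(c,[340.5,258],.016).round(4))
print("plate ends",onplane(c,[[273,144],[353,136]],.034).round(4).tolist())
print("tray front",onplane(c,[[279,213],[361,205]],.006).round(4).tolist(), W[320:330,:][W[320:330,:,2]<9][:,2].mean() if 0 else W[300,400])
cv2.imwrite("pics/crop1.png",cv2.resize(p[125:275,150:370],(792,540),interpolation=cv2.INTER_CUBIC))
E
```

```text
red 413 [ 0.5851 -0.0422  0.1281] circ@.129 [[ 0.5849 -0.0427  0.129 ]] 11.560306549072266
yellow 413 [0.522  0.0046 0.1283] circ@.129 [[0.5221 0.004  0.129 ]] 11.649456024169922
blue 397 [0.5696 0.0682 0.1284] circ@.129 [[0.5696 0.0679 0.129 ]] 11.47143268585205
mat [[0.624, -0.25, 0.004], [0.628, -0.377, 0.004], [0.388, -0.382, 0.004], [0.386, -0.254, 0.004]]
stage [[0.5102 0.3023 0.035 ]] spec [[0.5766 0.0096 0.051 ]] ring [[ 0.3608 -0.0502  0.016 ]]
plate ends [[0.6141, 0.1074, 0.034], [0.6363, -0.073, 0.034]]
tray front [[0.4599, 0.0917, 0.006], [0.4821, -0.0958, 0.006]] [ 0.26580781 -0.19015798 -0.00453404]
```

View pics/crop1.png

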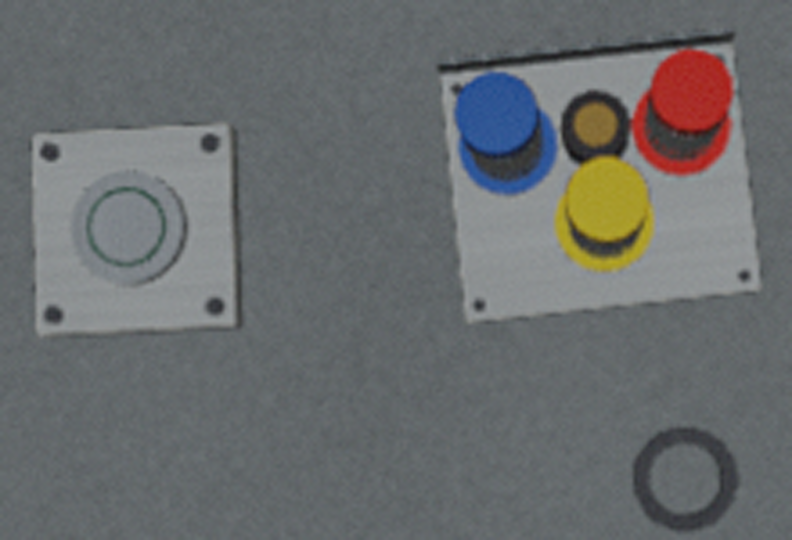

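The enlarged crop shows the stage circle at full-picture (185.3,188.0) and the brass spot at (315.3,159.7). The tray is turned about +8°, and the red, blue and yellow spacings agree with the stated 56 mm layout. I'll grip everything along the tray's y axis, above the specimen, so no large twists are needed.

```bash
cat > d.py <<'E'
# usage: d.py x y z [tool-y angle deg]: remaining shift in tool axes (mm) and twist (deg)
import sys
from h import *
from scipy.spatial.transform import Rotation as Ro
a=[float(s) for s in sys.argv[1:]];o=manip.get_obs();R=Ro.from_quat(o["ee_rot"]).as_matrix()
yaw=np.degrees(np.arctan2(R[1,1],R[0,1]))
print("t%.2f"%o["clock"],"pos",np.round(o["position"],4),"z axis",R[:,2].round(4),"yaw %.2f"%yaw,"F",np.round(o["ft_force"],1),"grip %.3f %.1f"%(o["grip_width"],o["grasp_force"]))
if len(a)>2:
    print("tool mm",(R.T@(np.array(a[:3])-o["position"])*1000).round(1), "twist %.2f"%(-(a[3]-yaw) if len(a)>3 else 0))
E
python3 -m creep '{"slide":[[0,0,0],[0,0,0],[0,0,0]],"twist":[-7.7,-7.7,-7.7]}' 100 60; python3 d.py .53 .01 .25 98
```

```text
clock: 0.48
position: [0.1629, 0.6032, 0.2027]
ee_rot: [-0.072, 0.997, -0.0, -0.0]
ft_force: [-0.4, 0.4, 0.2]
grip_width: 0.998
grasp_force: 0.0
t0.47 pos [0.1629 0.6032 0.2027] z axis [-2.e-04 -8.e-04 -1.e+00] yaw 98.24 F [-0.4  0.4  0.2] grip 0.998 0.0
tool mm [-278.3 -639.7  -46.9] twist 0.24
```

```bash
python3 -m creep '{"slide":[[-20,-45,0],[-20,-45,0],[-20,-45,-10],[-20,-45,-10],[-20,-45,-10],[-20,-45,-10],[-20,-45,-7],[-20,-45,0]],"twist":[0,0,0,0,0,0,0,0]}' | head -3; echo; python3 d.py .53 .01 .25 98
```

```text
clock: 1.48
position: [0.4255, 0.1822, 0.2623]
ee_rot: [-0.07, 0.998, 0.0, 0.001]

t1.48 pos [0.4255 0.1822 0.2623] z axis [ 0.001   0.0011 -1.    ] yaw 98.00 F [ 1.1  0.6 -0. ] grip 1.001 0.0
tool mm [ -79.6 -185.1   12.2] twist -0.00
```

My rows were in mm, but the moves take metres. The per-row cap limited the move to a safe shift in the intended direction. I'll use metres from here.

```bash
python3 -m creep '{"slide":[[-0.02,-0.046,0.003],[-0.02,-0.046,0.003],[-0.02,-0.046,0.003],[-0.02,-0.046,0.003],[0,0,0],[0,0,0]],"twist":[0,0,0,0,0,0]}' | head -3; python3 d.py .53 .01 .25 98; python3 - <<'E'
from h import *
p,d,c=snap("wrist");cv2.imwrite("pics/w1.png",p);W=cloud(c,d)
R=np.array(c["R"]);print("cam",(-R.T@c["t"]).round(3))
for k,m in masks(p).items():
    for n,lo,hi,z in(("lid",.126,.133,.129),("pad",.004,.014,.009)):
        q=m&(W[...,2]>lo)&(W[...,2]<hi)&(d>0);print(k,n,q.sum(),W[q].mean(0).round(4),[x.round(4) for x in (W[q].min(0),W[q].max(0))])
E
```

```text
clock: 2.22
position: [0.529, 0.0134, 0.2492]
ee_rot: [-0.07, 0.998, 0.0, -0.0]
t2.23 pos [0.529  0.0134 0.2492] z axis [-9.e-04  2.e-04 -1.e+00] yaw 98.00 F [-0.4  0.  -0.3] grip 0.999 0.0
tool mm [-0.5 -3.5 -0.8] twist -0.00
cam [0.446 0.001 0.42 ]
red lid 1641 [ 0.5834 -0.0421  0.1286] [array([ 0.5604, -0.0654,  0.126 ]), array([ 0.6073, -0.0186,  0.1307])]
red pad 634 [ 0.6357 -0.1018  0.0086] [array([ 0.5532, -0.2083,  0.004 ]), array([ 0.754 , -0.0114,  0.0137])]
yellow lid 1935 [0.5207 0.0047 0.1287] [array([ 0.4977, -0.018 ,  0.1261]), array([0.5453, 0.0275, 0.1311])]
yellow pad 409 [0.5057 0.0053 0.0087] [array([ 0.491 , -0.025 ,  0.0064]), array([0.5319, 0.0358, 0.0139])]
blue lid 1615 [0.5682 0.0679 0.1287] [array([0.5459, 0.045 , 0.1261]), array([0.5922, 0.0911, 0.1309])]
blue pad 389 [0.5573 0.0601 0.0088] [array([0.5391, 0.0377, 0.0067]), array([0.5948, 0.0977, 0.0108])]
```

View pics/w1.png

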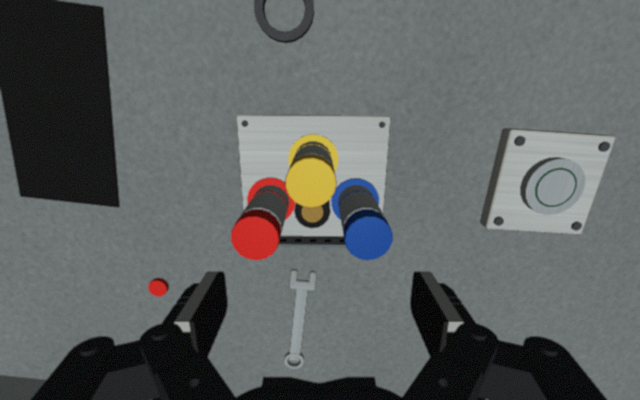

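The wrist view shows the red lid at (256,238), yellow (311,185) and blue (368,236), with brass at (313,212) and the stage at right (555,186). Depth positions agree with the top camera within 1.5 mm, so I'll take the red can first.

```bash
python3 d.py .584 -.0422 .078 98
```

```text
t2.27 pos [0.529  0.0139 0.2494] z axis [-6.e-04  4.e-04 -1.e+00] yaw 98.06 F [-0.6 -0.  -0.2] grip 0.997 0.0
tool mm [-46.7 -63.4 171.3] twist 0.06
```

```bash
python3 -m creep '{"slide":[[-0.024,-0.032,0.02],[-0.023,-0.031,0.02],[0,0,0],[0,0,0.04],[0,0,0.04],[0,0,0.035],[0,0,0.016],[0,0,0]],"twist":[0,0,0,0,0,0,0,0]}' >/dev/null; python3 d.py .584 -.0422 .078 98
```

```text
t3.27 pos [ 0.5843 -0.0419  0.0786] z axis [-8.e-04  5.e-04 -1.e+00] yaw 98.06 F [-0.1 -0.8  1. ] grip 1.001 0.0
tool mm [ 0.3 -0.2  0.6] twist 0.06
```

```bash
python3 -m creep '{"slide":[[0,0,0],[0,0,0],[0,0,0],[0,0,0],[0,0,0],[0,0,-0.01],[0,0,-0.03],[0,0,-0.03]],"twist":[0,0,0,0,0,0,0,0]}' 30 50 >/dev/null; python3 d.py .578 -.316 .145 98
```

```text
t4.28 pos [ 0.5843 -0.0432  0.1498] z axis [-6.e-04 -1.e-04 -1.e+00] yaw 97.97 F [ 0.9  0.1 -2.6] grip 0.543 51.9
tool mm [  44.1 -269.3    4.8] twist -0.03
```

```bash
python3 -m creep '{"slide":[[0.003,-0.02,0],[0.006,-0.038,0],[0.008,-0.045,0],[0.008,-0.045,0],[0.008,-0.045,0],[0.006,-0.04,0],[0.004,-0.026,0],[0.001,-0.01,0]],"twist":[0,0,0,0,0,0,0,0]}' >/dev/null; python3 -m creep '{"slide":[[0,0,0],[0,0,0]],"twist":[0,0]}'>/dev/null; python3 d.py .578 -.316 .074 98
```

```text
t5.53 pos [ 0.579  -0.3138  0.1486] z axis [ 1.0e-04  1.1e-03 -1.0e+00] yaw 98.09 F [ 0.9  1.2 -2.8] grip 0.544 52.0
tool mm [ 1.3 -2.1 74.6] twist 0.09
```

```bash
python3 -m creep '{"slide":[[0.001,-0.002,0.02],[0,0,0.025],[0,0,0.018],[0,0,0.007],[0,0,0.002],[0,0,0.0015],[0,0,0],[0,0,0]],"twist":[0,0,0,0,0,0,0,0]}' >/dev/null; python3 d.py .578 -.316 .0735 98
```

```text
t6.53 pos [ 0.578  -0.3178  0.0756] z axis [ 7.e-04 -1.e-04 -1.e+00] yaw 97.99 F [-0.3 -0.1 -3.5] grip 0.542 52.1
tool mm [-0.3  1.8  2.1] twist -0.01
```

```bash
python3 -m creep '{"slide":[[0,0,0.001],[0,0,0.001],[0,0,0]],"twist":[0,0,0]}' >/dev/null; python3 d.py .578 -.316 .0735 98;  python3 -m creep '{"slide":[[0,0,0],[0,0,0],[0,0,0],[0,0,0],[0,0,0]],"twist":[0,0,0,0,0]}' 100 >/dev/null; python3 d.py .5213 .0047 .20 98
```

```text
t6.90 pos [ 0.5787 -0.3179  0.0753] z axis [ 2.6e-03 -1.0e-04 -1.0e+00] yaw 97.99 F [-3.5  3.5 11.8] grip 0.541 53.5
tool mm [0.4 2.  1.8] twist -0.01
t7.53 pos [ 0.5777 -0.3176  0.073 ] z axis [-1.e-04  1.e-04 -1.e+00] yaw 97.99 F [0.3 0.3 0.6] grip 0.997 0.0
tool mm [  11.1  327.1 -126.9] twist -0.01
```

```bash
python3 -m creep '{"slide":[[0,0,-0.03],[0,0,-0.05],[0,0,-0.048],[0.002,0.06,0],[0.002,0.06,0],[0.002,0.06,0],[0.002,0.06,0],[0.002,0.05,0]],"twist":[0,0,0,0,0,0,0,0]}' >/dev/null; python3 -m creep '{"slide":[[0.001,0.037,0],[0,0,0],[0,0,0]],"twist":[0,0,0]}' >/dev/null; python3 d.py .5213 .0047 .0785 98; python3 - <<'E'
from h import *
p,d,c=snap("top");cv2.imwrite("pics/t2.png",p);W=cloud(c,d)
for k,m in masks(p).items():
    q=m&(W[...,2]>.115)&(W[...,2]<.135)&(d>0);print(k,q.sum(),W[q].mean(0).round(4) if q.any() else 0)
E
```

```text
t8.90 pos [0.5215 0.0038 0.2013] z axis [ 3.e-04 -2.e-04 -1.e+00] yaw 97.95 F [-0.7  0.9 -0.9] grip 1.002 0.0
tool mm [1.000e-01 1.000e+00 1.228e+02] twist -0.05
red 391 [ 0.5793 -0.316   0.1232]
yellow 0 0
blue 0 0
```

```bash
python3 -m creep '{"slide":[[0,0.001,0.03],[0,0,0.04],[0,0,0.035],[0,0,0.016],[0,0,0],[0,0,0]],"twist":[0,0,0,0,0,0]}' >/dev/null; python3 d.py .5213 .0047 .0785 98; python3 -m creep '{"slide":[[0,0,0],[0,0,0],[0,0,0],[0,0,0],[0,0,0],[0,0,-0.01],[0,0,-0.03],[0,0,-0.04]],"twist":[0,0,0,0,0,0,0,0]}' 30 50 >/dev/null; python3 d.py .506 -.316 .16 98
```

```text
t9.70 pos [0.5223 0.0054 0.0815] z axis [ 1.9e-03  3.0e-04 -1.0e+00] yaw 97.95 F [0.5 0.5 0.1] grip 1.000 0.0
tool mm [ 1.1 -0.5  3. ] twist -0.05
t10.70 pos [0.5203 0.0055 0.1607] z axis [-2.e-03 -5.e-04 -1.e+00] yaw 97.98 F [ 0.8  0.9 -2. ] grip 0.544 52.1
tool mm [  58.8 -316.4    0.9] twist -0.02
```

```bash
python3 -m creep '{"slide":[[0.006,-0.02,0],[0.01,-0.042,0],[0.01,-0.052,0],[0.01,-0.052,0],[0.01,-0.052,0],[0.007,-0.048,0],[0.004,-0.034,0],[0.002,-0.016,0]],"twist":[0,0,0,0,0,0,0,0]}' >/dev/null; python3 -m creep '{"slide":[[0,0,0],[0,0,0]],"twist":[0,0]}'>/dev/null; python3 d.py .506 -.316 .076 98
```

```text
t11.95 pos [ 0.5073 -0.3138  0.16  ] z axis [-1.0e-04  1.2e-03 -1.0e+00] yaw 98.09 F [ 0.3  0.5 -2.7] grip 0.539 52.2
tool mm [ 1.6 -2.1 84. ] twist 0.09
```

```bash
python3 -m creep '{"slide":[[0,-0.002,0.02],[0,0,0.03],[0,0,0.022],[0,0,0.008],[0,0,0.002],[0,0,0.001],[0,0,0],[0,0,0]],"twist":[0,0,0,0,0,0,0,0]}' >/dev/null; python3 d.py .506 -.316 .0755 98;python3 -m creep '{"slide":[[0,0,0.001],[0,0,0.001],[0,0,0]],"twist":[0,0,0]}' >/dev/null; python3 d.py .506 -.316 .0755 98
```

```text
t12.95 pos [ 0.5073 -0.3176  0.0776] z axis [ 8.e-04 -1.e-04 -1.e+00] yaw 97.99 F [ 0.4  0.4 -2.6] grip 0.542 52.3
tool mm [1.1 1.8 2.1] twist -0.01
t13.32 pos [ 0.5076 -0.3177  0.0762] z axis [ 1.6e-03 -1.0e-04 -1.0e+00] yaw 97.98 F [-1.6  1.8  6.4] grip 0.541 53.2
tool mm [1.4 1.9 0.7] twist -0.02
```

Contact. Release, rise, go to blue.

```bash
python3 -m creep '{"slide":[[0,0,0],[0,0,0],[0,0,0],[0,0,0],[0,0,0],[0,0,-0.03],[0,0,-0.05],[0,0,-0.05]],"twist":[0,0,0,0,0,0,0,0]}' 100 >/dev/null;  python3 d.py .569 .068 .205 98
```

```text
t14.32 pos [ 0.5068 -0.3174  0.2065] z axis [-3.e-04  1.e-04 -1.e+00] yaw 97.98 F [ 0.4 -0.6  0.5] grip 1.004 0.0
tool mm [-115.1  373.     1.5] twist -0.02
```

```bash
python3 -m creep '{"slide":[[-0.015,0.05,0],[-0.017,0.055,0],[-0.017,0.055,0],[-0.017,0.055,0],[-0.017,0.055,0],[-0.016,0.052,0],[-0.012,0.038,0],[-0.004,0.013,0]],"twist":[0,0,0,0,0,0,0,0]}' >/dev/null; python3 -m creep '{"slide":[[0,0,0],[0,0,0]],"twist":[0,0]}' >/dev/null; python3 d.py .569 .068 .081 98
```

```text
t15.57 pos [0.5691 0.0658 0.2053] z axis [ 1.e-04 -5.e-04 -1.e+00] yaw 97.84 F [ 0.4 -1.2 -0.9] grip 1.004 0.0
tool mm [ -0.2   2.3 124.3] twist -0.16
```

```bash
python3 -m creep '{"slide":[[0,0.002,0.03],[0,0,0.04],[0,0,0.035],[0,0,0.019],[0,0,0],[0,0,0]],"twist":[0,0,0,0,0,0]}' >/dev/null; python3 d.py .569 .068 .081 98; python3 -m creep '{"slide":[[0,0,0],[0,0,0],[0,0,0],[0,0,0],[0,0,0],[0,0,-0.01],[0,0,-0.03],[0,0,-0.04]],"twist":[0,0,0,0,0,0,0,0]}' 30 50 >/dev/null; python3 d.py .44 -.10 .16 98;  python3 d.py .434 -.316 .16 98
```

```text
t16.32 pos [0.5698 0.0696 0.0826] z axis [ 1.9e-03  5.0e-04 -1.0e+00] yaw 97.95 F [-0.3  0.8 -0. ] grip 0.996 0.0
tool mm [ 1.  -1.5  1.6] twist -0.05
t17.32 pos [0.5679 0.0697 0.1616] z axis [-2.1e-03 -7.0e-04 -1.0e+00] yaw 97.99 F [ 0.8  0.3 -2.1] grip 0.542 52.0
tool mm [ 150.2 -150.3    2. ] twist -0.01
t17.32 pos [0.5679 0.0697 0.1616] z axis [-2.1e-03 -7.0e-04 -1.0e+00] yaw 97.99 F [ 0.8  0.3 -2.1] grip 0.542 52.0
tool mm [ 186.2 -363.4    2.1] twist -0.01
```

```bash
python3 -m creep '{"slide":[[0.02,-0.02,0],[0.032,-0.032,0],[0.034,-0.034,0],[0.034,-0.034,0],[0.026,-0.036,0],[0.016,-0.044,0],[0.012,-0.046,0],[0.008,-0.046,0]],"twist":[0,0,0,0,0,0,0,0]}' >/dev/null; python3 -m creep '{"slide":[[0.003,-0.038,0],[0.001,-0.025,0],[0,-0.01,0],[0,0,0],[0,0,0]],"twist":[0,0,0,0,0]}' >/dev/null; python3 d.py .434 -.316 .076 98
```

```text
t18.95 pos [ 0.4355 -0.3162  0.1611] z axis [-0.     0.001 -1.   ] yaw 98.06 F [ 0.4  0.9 -2.7] grip 0.543 52.2
tool mm [ 1.5  0.4 85.1] twist 0.06
```

```bash
python3 -m creep '{"slide":[[0.001,0,0.02],[0,0,0.03],[0,0,0.022],[0,0,0.008],[0,0,0.002],[0,0,0.001],[0,0,0],[0,0,0]],"twist":[0,0,0,0,0,0,0,0]}' >/dev/null; python3 -m creep '{"slide":[[0,0,0.001],[0,0,0.001],[0,0,0]],"twist":[0,0,0]}' >/dev/null; python3 d.py .434 -.316 .0755 98
```

```text
t20.32 pos [ 0.435  -0.3179  0.0772] z axis [ 1.6e-03 -1.0e-04 -1.0e+00] yaw 97.98 F [-2.   1.5  9.1] grip 0.540 53.3
tool mm [0.8 2.1 1.6] twist -0.02
```

```bash
python3 -m creep '{"slide":[[0,0,0],[0,0,0],[0,0,0],[0,0,0],[0,0,0],[0,0,-0.03],[0,0,-0.05],[0,0,-0.05]],"twist":[0,0,0,0,0,0,0,0]}' 100 >/dev/null;  python3 d.py .57 .013 .22 98
```

```text
t21.32 pos [ 0.434  -0.3175  0.2075] z axis [-5.e-04  2.e-04 -1.e+00] yaw 97.97 F [ 1.2 -1.  -0. ] grip 1.001 0.0
tool mm [-180.5  308.5  -12.6] twist -0.03
```

```bash
python3 -m creep '{"slide":[[-0.028,0.048,-0.006],[-0.032,0.053,-0.006],[-0.032,0.053,0],[-0.032,0.053,0],[-0.030,0.051,0],[-0.02,0.038,0],[-0.006,0.012,0],[0,0,0]],"twist":[0,0,0,0,0,0,0,0]}' >/dev/null; python3 -m creep '{"slide":[[0,0,0],[0,0,0]],"twist":[0,0]}'>/dev/null; python3 d.py .5765 .0128 .012 98; python3 - <<'E'
from h import *
p,d,c=snap("wrist");cv2.imwrite("pics/w2.png",p);W=cloud(c,d)
for k,m in masks(p).items():
    q=(m&(W[...,2]>.004)&(W[...,2]<.016)&(d>0)).astype(np.uint8)
    n,l,s,_=cv2.connectedComponentsWithStats(q);i=1+s[1:,4].argmax()
    cs,_=cv2.findContours((l==i).astype(np.uint8),0,2);C=max(cs,key=len).reshape(-1,2)
    P=onplane(c,C,.009);print(k,s[i,4],W[l==i].mean(0).round(4),"fit",*[np.round(x,4) for x in circ(P)])
h=cv2.cvtColor(p,cv2.COLOR_BGR2HSV)
q=(W[...,2]>.046)&(W[...,2]<.056)&(abs(W[...,0]-.577)<.03)&(abs(W[...,1]-.013)<.03)&(d>0)
print("spec top",q.sum(),W[q].mean(0).round(4),W[q].min(0).round(4),W[q].max(0).round(4))
p,d,c=snap("top");cv2.imwrite("pics/t3.png",p);W=cloud(c,d)
for k,m in masks(p).items():
    q=m&(W[...,2]>.115)&(W[...,2]<.135)&(d>0);print(k,q.sum(),W[q].mean(0).round(4) if q.any() else 0)
E
```

```text
t22.57 pos [0.5696 0.0108 0.2184] z axis [ 3.e-04  2.e-04 -1.e+00] yaw 97.85 F [0.7 0.6 0.2] grip 1.003 0.0
tool mm [ -7.1   1.  206.4] twist -0.15
red 2053 [ 0.5837 -0.0428  0.0087] fit [ 0.5842 -0.0427] 0.0305
yellow 2294 [0.5211 0.0053 0.0087] fit [0.5217 0.0054] 0.0301
blue 2000 [0.5692 0.068  0.0088] fit [0.5698 0.0679] 0.0302
spec top 1239 [0.5758 0.0121 0.051 ] [ 0.5547 -0.0093  0.0461] [0.5978 0.0341 0.0538]
red 392 [ 0.5795 -0.316   0.1232]
yellow 406 [ 0.5084 -0.3175  0.1232]
blue 407 [ 0.4371 -0.3182  0.1232]
```

View pics/w2.png

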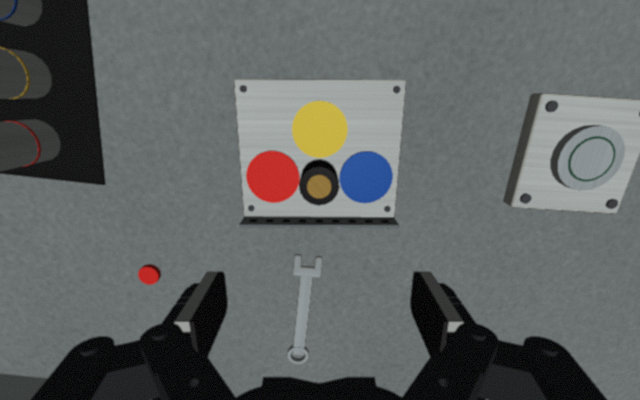

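The wrist view shows all three pads clear: red (272,176), yellow (319,129) and blue (366,177). The specimen still stands between them with its brass face at (319,185), and the three cans are upright on the mat. Descending on the specimen.

```bash
python3 -m creep '{"slide":[[-0.006,0.001,0.03],[0,0,0.04],[0,0,0.04],[0,0,0.04],[0,0,0.035],[0,0,0.015],[0,0,0],[0,0,0]],"twist":[0,0,0,0,0,0,0,0]}' >/dev/null; python3 d.py .576 .0123 .0165 98
```

```text
t23.68 pos [0.5767 0.0142 0.0196] z axis [ 2.1e-03  5.0e-04 -1.0e+00] yaw 97.97 F [ 0.6 -0.2  0.2] grip 0.997 0.0
tool mm [ 0.9 -1.8  3.1] twist -0.03
```

```bash
python3 -m creep '{"slide":[[0.001,-0.002,0.002],[0,0,0],[0,0,0],[0,0,0],[0,0,0],[0,0,0]],"twist":[0,0,0,0,0,0]}' 25 50 >/dev/null; python3 d.py; python3 -m creep '{"slide":[[0,0,-0.01],[0,0,-0.03],[0,0,-0.04],[0,0,-0.03],[0,0,0],[0,0,0]],"twist":[0,0,0,0,0,0]}' >/dev/null;python3 d.py .44 .302 .128 98; python3 - <<'E'
from h import *
p,d,c=snap("top");cv2.imwrite("pics/t4c.png",cv2.resize(p[150:225,145:225],(800,750))[:600]);p,d,c=snap("wrist");cv2.imwrite("pics/w3.png",p)
E
```

```text
t24.43 pos [0.5752 0.012  0.017 ] z axis [ 6.e-04  4.e-04 -1.e+00] yaw 97.98 F [-3.4 -0.2  8.2] grip 0.480 49.4
t25.18 pos [0.5743 0.0123 0.1254] z axis [-1.e-03  1.e-04 -1.e+00] yaw 98.00 F [-0.6  1.  -1.9] grip 0.475 50.9
tool mm [ 92.7 305.6  -2.4] twist 0.00
```

View pics/t4c.png

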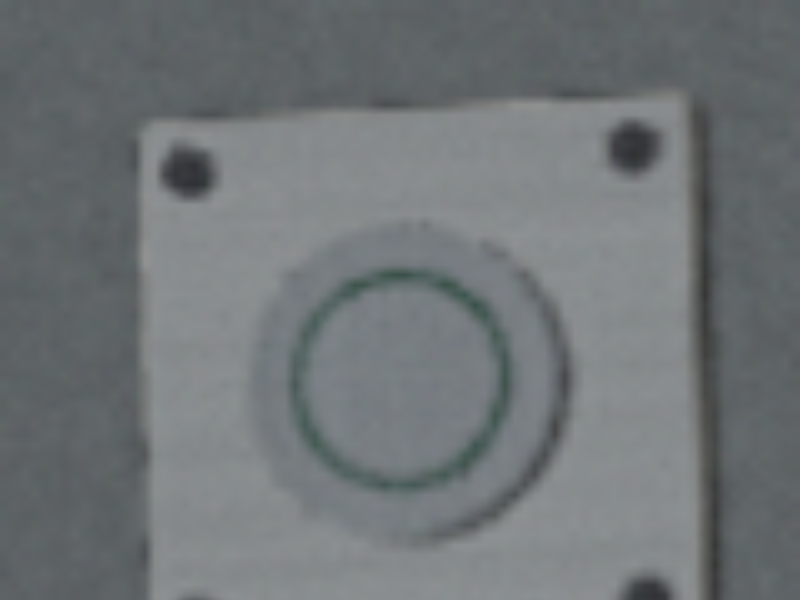

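The enlarged crop shows the green circle centred at (402,380), which is pixel (184.7,187.5) in the full picture. That puts the stage at about (0.510, 0.303). I'll carry the specimen there.

```bash
python3 d.py .510 .303 .11 98; python3 -m creep '{"slide":[[0.002,0.02,0],[0.003,0.04,0],[0.004,0.05,0],[0.004,0.05,0],[0.004,0.05,0],[0.003,0.045,0],[0.002,0.03,0],[0.001,0.012,0]],"twist":[0,0,0,0,0,0,0,0]}' >/dev/null; python3 -m creep '{"slide":[[0,0,0],[0,0,0]],"twist":[0,0]}' >/dev/null; python3 d.py .510 .303 .046 98
```

```text
t25.27 pos [0.574  0.0121 0.1249] z axis [-2.e-03 -4.e-04 -1.e+00] yaw 97.99 F [-0.1 -0.6 -2.9] grip 0.478 50.9
tool mm [ 23.  296.9  14.9] twist -0.01
t26.52 pos [0.5115 0.3011 0.126 ] z axis [ 0.e+00 -8.e-04 -1.e+00] yaw 97.85 F [-0.2 -0.2 -2.2] grip 0.479 50.9
tool mm [ 1.2  2.2 80. ] twist -0.15
```

```bash
python3 -m creep '{"slide":[[0.001,0.001,0.02],[0,0,0.03],[0,0,0.016],[0,0,0.006],[0,0,0],[0,0,0]],"twist":[0,0,0,0,0,0]}' >/dev/null; python3 d.py .510 .303 .046 98; python3 - <<'E'
from h import *
p,d,c=snap("wrist");cv2.imwrite("pics/w4.png",cv2.resize(p[130:330,190:450],(780,600)));W=cloud(c,d)
v,u=np.nonzero((W[...,2]>.082)&(W[...,2]<.094)&(d>0)&(abs(W[...,0]-.51)<.03)&(abs(W[...,1]-.303)<.02));print(len(u),W[v,u].mean(0).round(4),W[v,u].min(0).round(4),W[v,u].max(0).round(4))
v,u=np.nonzero((abs(W[...,2]-.035)<.004)&(d>0)&(abs(W[...,0]-.51)<.045)&(abs(W[...,1]-.303)<.045));print(len(u),W[v,u].min(0).round(4),W[v,u].max(0).round(4))
E
```

```text
t27.27 pos [0.5103 0.3042 0.0551] z axis [ 0.0011  0.001  -1.    ] yaw 97.98 F [-0.5  0.1 -1. ] grip 0.475 50.9
tool mm [ 0.5 -1.1  9.1] twist -0.02
5659 [0.5094 0.3034 0.0888] [0.4897 0.283  0.082 ] [0.5339 0.323  0.094 ]
4555 [0.4736 0.2687 0.031 ] [0.535  0.34   0.0377]
```

View pics/w4.png

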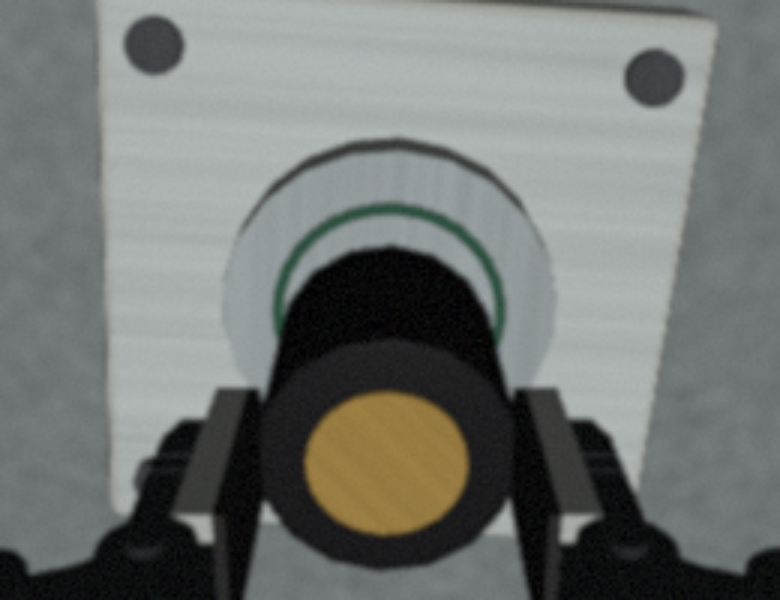

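The specimen's base is centred left to right in the green circle. Disc edges from depth give a centre of about (0.5096, 0.304), matching the specimen. Lowering it.

```bash
python3 -m creep '{"slide":[[0,0,0.005],[0,0,0.002],[0,0,0.001],[0,0,0],[0,0,0]],"twist":[0,0,0,0,0]}' >/dev/null; python3 d.py .510 .303 .046 98; python3 -m creep '{"slide":[[0,0,0.001],[0,0,0.001],[0,0,0]],"twist":[0,0,0]}' >/dev/null; python3 d.py .510 .303 .046 98
```

```text
t27.95 pos [0.5098 0.304  0.0462] z axis [ 1.e-04  1.e-04 -1.e+00] yaw 97.99 F [-0.3  0.2 -1.4] grip 0.475 51.0
tool mm [-0.1 -1.   0.2] twist -0.01
t28.32 pos [0.5101 0.304  0.046 ] z axis [ 4.0e-04  1.2e-03 -1.0e+00] yaw 97.97 F [-6.5 -4.6 17.9] grip 0.478 53.2
tool mm [ 0.3 -1.   0. ] twist -0.03
```

```bash
python3 -m creep '{"slide":[[0,0,-0.001],[0,0,0],[0,0,0],[0,0,0],[0,0,0],[0,0,-0.03],[0,0,-0.05],[0,0,-0.05]],"twist":[0,0,0,0,0,0,0,0]}' 100 >/dev/null; python3 -m creep '{"slide":[[0,0,-0.03],[0,0,0],[0.02,-0.03,0],[0.02,-0.05,0],[0.02,-0.05,0],[0.02,-0.05,0],[0.02,-0.05,0],[0.02,-0.05,0]],"twist":[0,0,0,0,0,0,0,0]}' >/dev/null; python3 d.py .437 -.3182 .21 98;  python3 - <<'E'
from h import *
p,d,c=snap("top");cv2.imwrite("pics/t5.png",p);W=cloud(c,d)
for k,m in masks(p).items():
    q=m&(W[...,2]>.115)&(W[...,2]<.135)&(d>0);print(k,q.sum(),W[q].mean(0).round(4) if q.any() else 0)
q=(abs(W[...,2]-.08)<.006)&(d>0)&(abs(W[...,0]-.51)<.04)&(abs(W[...,1]-.303)<.04);print(q.sum(),W[q].mean(0).round(4))
q=(abs(W[...,2]-.035)<.008)&(d>0)&(abs(W[...,0]-.51)<.05)&(abs(W[...,1]-.303)<.05);print(q.sum(),W[q].mean(0).round(4))
cv2.imwrite("pics/t5c.png",cv2.resize(p[150:225,145:225],(800,750))[:600])
E
```

```text
t30.32 pos [0.4287 0.0084 0.2042] z axis [-9.e-04 -0.e+00 -1.e+00] yaw 98.00 F [-0.2 -0.4  0.7] grip 1.000 0.0
tool mm [  37.3 -324.5   -5.8] twist 0.00
red 395 [ 0.5793 -0.3161  0.1231]
yellow 406 [ 0.5084 -0.3175  0.123 ]
blue 409 [ 0.437  -0.318   0.1233]
319 [0.5128 0.3027 0.0797]
413 [0.505  0.2945 0.0344]
```

View pics/t5c.png

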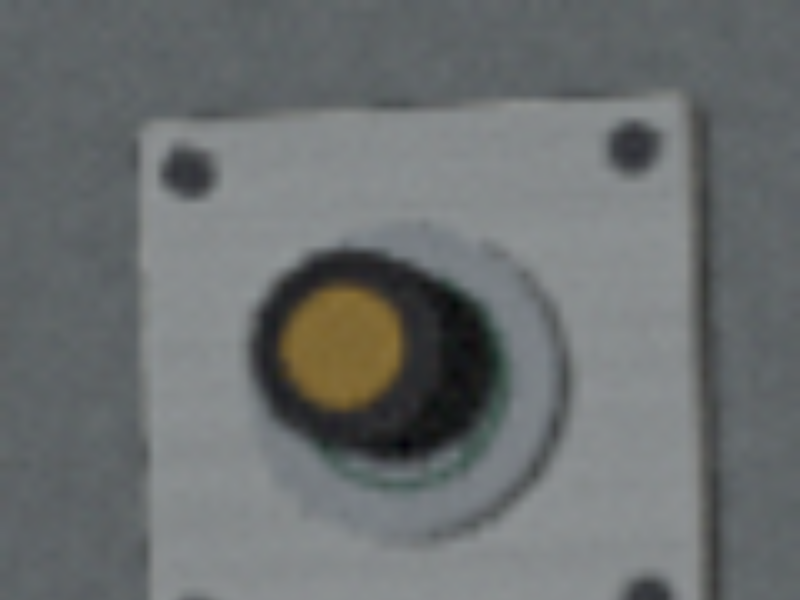

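The specimen stands upright in the green circle, a few mm at most off centre (the limit is 13 mm), and the cans are unchanged on the mat. Now I'll return blue.

```bash
python3 -m creep '{"slide":[[0.005,-0.05,0],[0.006,-0.055,0],[0.006,-0.055,0],[0.006,-0.055,0],[0.006,-0.055,0],[0.005,-0.038,0],[0.003,-0.016,0],[0,0,0]],"twist":[0,0,0,0,0,0,0,0]}' >/dev/null; python3 -m creep '{"slide":[[0,0,0],[0,0,0]],"twist":[0,0]}' >/dev/null; python3 d.py .436 -.318 .0765 98
```

```text
t31.62 pos [ 0.4386 -0.3149  0.205 ] z axis [ 4.e-04  1.e-03 -1.e+00] yaw 98.08 F [ 0.6  0.9 -0.9] grip 0.999 0.0
tool mm [  3.1  -2.9 128.5] twist 0.08
```

```bash
python3 -m creep '{"slide":[[0.002,-0.001,0.03],[0,0,0.04],[0,0,0.035],[0,0,0.021],[0,0,0],[0,0,0]],"twist":[0,0,0,0,0,0]}' >/dev/null; python3 d.py .436 -.318 .0765 98; python3 -m creep '{"slide":[[0,0,0],[0,0,0],[0,0,0],[0,0,0],[0,0,0],[0,0,-0.01],[0,0,-0.03],[0,0,-0.04]],"twist":[0,0,0,0,0,0,0,0]}' 30 50 >/dev/null; python3 d.py .43 .068 .16 98
```

```text
t32.38 pos [ 0.437  -0.3173  0.0802] z axis [ 1.3e-03 -2.0e-04 -1.0e+00] yaw 98.02 F [-0.1 -0.9  0.3] grip 0.997 0.0
tool mm [ 1.1 -0.6  3.7] twist 0.02
t33.38 pos [ 0.4356 -0.317   0.1598] z axis [-1.8e-03  6.0e-04 -1.0e+00] yaw 97.96 F [ 0.6 -0.2 -2.3] grip 0.537 52.0
tool mm [-47.8 382.    0. ] twist -0.04
```

```bash
python3 -m creep '{"slide":[[-0.004,0.025,0],[-0.006,0.045,0],[-0.007,0.055,0],[-0.007,0.055,0],[-0.007,0.055,0],[-0.007,0.055,0],[-0.006,0.05,0],[-0.004,0.032,0]],"twist":[0,0,0,0,0,0,0,0]}' >/dev/null; python3 -m creep '{"slide":[[0,0.01,0],[-0.02,0,0],[-0.038,0,0],[-0.04,0,0],[-0.026,0,0],[-0.01,0,0],[0,0,0],[0,0,0]],"twist":[0,0,0,0,0,0,0,0]}' >/dev/null; python3 d.py .5695 .068 .09 98
```

```text
t35.38 pos [0.5627 0.0858 0.1593] z axis [-4.e-04  6.e-04 -1.e+00] yaw 97.95 F [-0.3 -0.1 -2.8] grip 0.541 52.4
tool mm [ -4.3 -18.6  69.3] twist -0.05
```

```bash
python3 -m creep '{"slide":[[-0.004,-0.014,0],[0,-0.005,0.015],[0,0,0.025],[0,0,0.018],[0,0,0.008],[0,0,0.003],[0,0,0],[0,0,0]],"twist":[0,0,0,0,0,0,0,0]}' >/dev/null; python3 d.py .5695 .068 .085 98
```

```text
t36.38 pos [0.5705 0.0681 0.0908] z axis [ 1.e-03  4.e-04 -1.e+00] yaw 97.99 F [-0.  -0.1 -3.4] grip 0.539 52.5
tool mm [1.  0.  5.8] twist -0.01
```

```bash
python3 -m creep '{"slide":[[0.001,0,0.002],[0,0,0.002],[0,0,0.001],[0,0,0]],"twist":[0,0,0,0]}' >/dev/null; python3 d.py .5695 .068 .085 98; python3 -m creep '{"slide":[[0,0,0.001],[0,0,0.001],[0,0,0]],"twist":[0,0,0]}' >/dev/null; python3 d.py .5695 .068 .0835 98
```

```text
t36.88 pos [0.5691 0.0679 0.0852] z axis [ 1.e-04  1.e-04 -1.e+00] yaw 97.99 F [-0.5 -0.1 -1.7] grip 0.539 52.7
tool mm [-0.4  0.   0.2] twist -0.01
t37.25 pos [0.5706 0.0679 0.0851] z axis [ 0.003   0.0013 -1.    ] yaw 97.97 F [-2.4 -0.2 14.4] grip 0.538 54.3
tool mm [1.1 0.3 1.6] twist -0.03
```

Contact; release, and go for red (0.578,-0.316).

```bash
python3 -m creep '{"slide":[[0,0,0],[0,0,0],[0,0,0],[0,0,0],[0,0,0],[0,0,-0.03],[0,0,-0.05],[0,0,-0.045]],"twist":[0,0,0,0,0,0,0,0]}' 100 >/dev/null; python3 d.py .578 -.316 .21 98
```

```text
t38.25 pos [0.569  0.0677 0.2098] z axis [ 2.e-04  0.e+00 -1.e+00] yaw 97.97 F [0.1 0.6 1.4] grip 1.003 0.0
tool mm [ 4.430e+01 -3.812e+02 -3.000e-01] twist -0.03
```

```bash
python3 -m creep '{"slide":[[0.005,-0.045,0],[0.006,-0.055,0],[0.006,-0.055,0],[0.006,-0.055,0],[0.006,-0.055,0],[0.006,-0.055,0],[0.005,-0.042,0],[0.004,-0.019,0]],"twist":[0,0,0,0,0,0,0,0]}' >/dev/null; python3 -m creep '{"slide":[[0,0,0],[0,0,0],[0,0,0]],"twist":[0,0,0]}' >/dev/null; python3 d.py .578 -.316 .079 98
```

```text
t39.62 pos [ 0.5791 -0.3139  0.2081] z axis [ 3.e-04  8.e-04 -1.e+00] yaw 98.11 F [0.5 0.9 0.1] grip 1.003 0.0
tool mm [  1.4  -2.  129.1] twist 0.11
```

```bash
python3 -m creep '{"slide":[[0.001,-0.001,0.03],[0,0,0.04],[0,0,0.035],[0,0,0.023],[0,0,0],[0,0,0]],"twist":[0,0,0,0,0,0]}' >/dev/null; python3 d.py .578 -.316 .079 98; python3 -m creep '{"slide":[[0,0,0],[0,0,0],[0,0,0],[0,0,0],[0,0,0],[0,0,-0.01],[0,0,-0.03],[0,0,-0.04]],"twist":[0,0,0,0,0,0,0,0]}' 30 50 >/dev/null; python3 d.py .584 -.0428 .16 98
```

```text
t40.38 pos [ 0.5783 -0.3165  0.0814] z axis [ 1.3e-03 -5.0e-04 -1.0e+00] yaw 98.03 F [-0.2 -0.6  1.6] grip 0.999 0.0
tool mm [0.2 0.6 2.4] twist 0.03
t41.38 pos [ 0.5768 -0.3162  0.1603] z axis [-2.2e-03  9.0e-04 -1.0e+00] yaw 97.98 F [ 0.5 -0.1 -1.6] grip 0.539 52.0
tool mm [-45.  269.7   0.6] twist -0.02
```

```bash
python3 -m creep '{"slide":[[-0.003,0.02,0],[-0.006,0.038,0],[-0.008,0.045,0],[-0.008,0.045,0],[-0.008,0.045,0],[-0.006,0.04,0],[-0.004,0.026,0],[-0.002,0.01,0]],"twist":[0,0,0,0,0,0,0,0]}' >/dev/null; python3 -m creep '{"slide":[[0,0,0.02],[0,0,0.025],[0,0,0.015],[0,0,0.006],[0,0,0],[0,0,0]],"twist":[0,0,0,0,0,0]}' >/dev/null; python3 d.py .584 -.0428 .086 98
```

```text
t43.12 pos [ 0.5853 -0.0443  0.0948] z axis [ 1.1e-03  1.0e-04 -1.0e+00] yaw 97.98 F [-1.   0.4 -3.1] grip 0.541 52.3
tool mm [1.1 1.6 8.8] twist -0.02
```

```bash
python3 -m creep '{"slide":[[0.001,0.001,0.004],[0,0,0.003],[0,0,0.001],[0,0,0]],"twist":[0,0,0,0]}' >/dev/null; python3 d.py .584 -.0428 .086 98; python3 -m creep '{"slide":[[0,0,0.001],[0,0,0.001],[0,0,0]],"twist":[0,0,0]}' >/dev/null; python3 d.py .584 -.0428 .086 98
```

```text
t43.62 pos [ 0.5838 -0.0431  0.0863] z axis [ 2.e-04  3.e-04 -1.e+00] yaw 97.99 F [-0.7  0.8 -0.8] grip 0.535 52.4
tool mm [-0.3  0.2  0.3] twist -0.01
t44.00 pos [ 0.585  -0.0431  0.0862] z axis [ 0.0029  0.0012 -1.    ] yaw 97.99 F [-4.2  1.  16. ] grip 0.541 54.1
tool mm [1.  0.4 0.2] twist -0.01
```

Contact; release, on to yellow (0.507,-0.317).

```bash
python3 -m creep '{"slide":[[0,0,0],[0,0,0],[0,0,0],[0,0,0],[0,0,0],[0,0,-0.03],[0,0,-0.05],[0,0,-0.045]],"twist":[0,0,0,0,0,0,0,0]}' 100 >/dev/null; python3 -m creep '{"slide":[[0.014,-0.032,0],[0.02,-0.045,0],[0.02,-0.045,0],[0.02,-0.045,0],[0.02,-0.045,0],[0.014,-0.036,0],[0.005,-0.012,0],[0,0,0]],"twist":[0,0,0,0,0,0,0,0]}' >/dev/null;python3 -m creep '{"slide":[[0,0,0],[0,0,0]],"twist":[0,0]}' >/dev/null; python3 d.py .507 -.317 .079 98
```

```text
t46.25 pos [ 0.5087 -0.3149  0.209 ] z axis [ 1.e-04  6.e-04 -1.e+00] yaw 98.12 F [0.2 0.7 0.3] grip 1.002 0.0
tool mm [  2.   -1.9 130. ] twist 0.12
```

```bash
python3 -m creep '{"slide":[[0.001,0,0.03],[0,0,0.04],[0,0,0.035],[0,0,0.024],[0,0,0],[0,0,0]],"twist":[0,0,0,0,0,0]}' >/dev/null; python3 d.py .507 -.317 .079 98; python3 -m creep '{"slide":[[0,0,0],[0,0,0],[0,0,0],[0,0,0],[0,0,0],[0,0,-0.01],[0,0,-0.03],[0,0,-0.04]],"twist":[0,0,0,0,0,0,0,0]}' 30 50 >/dev/null; python3 d.py .44 .005 .16 98; python3 d.py .5214 .0053 .16 98
```

```text
t47.00 pos [ 0.5076 -0.3165  0.0813] z axis [ 1.2e-03 -5.0e-04 -1.0e+00] yaw 98.02 F [ 0.1 -0.1  0.2] grip 0.999 0.0
tool mm [ 0.7 -0.4  2.3] twist 0.02
t48.00 pos [ 0.5062 -0.3161  0.1607] z axis [-1.9e-03  7.0e-04 -1.0e+00] yaw 97.98 F [ 0.8  0.3 -2.4] grip 0.540 51.9
tool mm [ 21.  327.1   1. ] twist -0.02
t48.00 pos [ 0.5062 -0.3161  0.1607] z axis [-1.9e-03  7.0e-04 -1.0e+00] yaw 97.98 F [ 0.8  0.3 -2.4] grip 0.540 51.9
tool mm [-59.7 316.1   0.9] twist -0.02
```

```bash
python3 -m creep '{"slide":[[0.002,0.02,0],[0.004,0.042,0],[0.004,0.052,0],[0.004,0.052,0],[0.004,0.052,0],[0.002,0.05,0],[0.001,0.034,0],[0,0.014,0]],"twist":[0,0,0,0,0,0,0,0]}' >/dev/null; python3 -m creep '{"slide":[[0,0,0],[-0.015,0,0],[-0.03,0,0],[-0.025,0,0],[-0.009,0,0],[0,0,0],[0,0,0]],"twist":[0,0,0,0,0,0,0]}' >/dev/null; python3 d.py .5214 .0053 .0855 98
```

```text
t49.88 pos [0.5197 0.0037 0.1601] z axis [-5.e-04  3.e-04 -1.e+00] yaw 97.92 F [-0.3 -0.2 -2.1] grip 0.533 52.4
tool mm [-2.   1.3 74.6] twist -0.08
```

```bash
python3 -m creep '{"slide":[[-0.002,0.001,0.02],[0,0,0.025],[0,0,0.015],[0,0,0.006],[0,0,0.003],[0,0,0.003],[0,0,0],[0,0,0]],"twist":[0,0,0,0,0,0,0,0]}' >/dev/null; python3 d.py .5214 .0053 .0855 98; python3 -m creep '{"slide":[[0.001,0,0.001],[0,0,0.001],[0,0,0.001],[0,0,0]],"twist":[0,0,0,0]}' >/dev/null; python3 d.py .5214 .0053 .086 98
```

```text
t50.88 pos [0.5224 0.0058 0.0884] z axis [ 4.e-04  2.e-04 -1.e+00] yaw 97.99 F [-0.2 -0.7 -1.5] grip 0.536 52.5
tool mm [ 1.1 -0.4  2.9] twist -0.01
t51.38 pos [0.5223 0.0056 0.0862] z axis [ 1.9e-03  7.0e-04 -1.0e+00] yaw 97.98 F [-1.1  0.5  7.8] grip 0.538 53.6
tool mm [ 0.9 -0.2  0.2] twist -0.02
```

Contact; release, rise, back off and check.

```bash
python3 -m creep '{"slide":[[0,0,0],[0,0,0],[0,0,0],[0,0,0],[0,0,0],[0,0,-0.03],[0,0,-0.05],[0,0,-0.06]],"twist":[0,0,0,0,0,0,0,0]}' 100 >/dev/null; python3 -m creep '{"slide":[[0.01,-0.045,0],[0.01,-0.055,0],[0.01,-0.055,0],[0.01,-0.055,0],[0.01,-0.055,0],[0,-0.03,0],[0,0,0],[0,0,0]],"twist":[0,0,0,0,0,0,0,0]}' >/dev/null; python3 d.py; python3 - <<'E'
from h import *
p,d,c=snap("top");cv2.imwrite("pics/t6.png",cv2.resize(p[125:275,150:370],(792,540),interpolation=cv2.INTER_CUBIC));W=cloud(c,d)
for k,m in masks(p).items():
    q=m&(W[...,2]>.118)&(W[...,2]<.14)&(d>0);print(k,q.sum(),W[q].mean(0).round(4) if q.any() else 0)
E
```

```text
t53.38 pos [ 0.5129 -0.2927  0.2249] z axis [-4.e-04  5.e-04 -1.e+00] yaw 98.02 F [-0.1  0.2 -0.1] grip 1.000 0.0
red 405 [ 0.5852 -0.0437  0.1283]
yellow 406 [0.5226 0.0034 0.1283]
blue 397 [0.569  0.0653 0.1284]
```

View pics/t6.png

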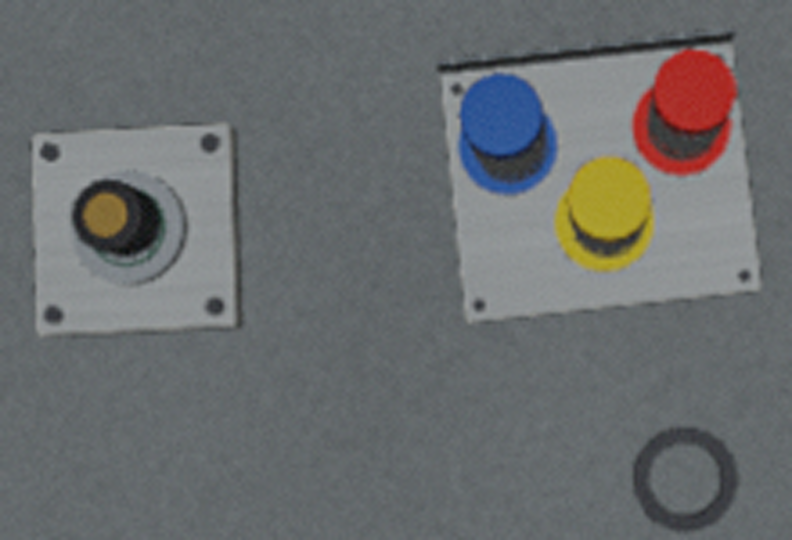

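All cans are within about 3 mm of where they started on their pads. The specimen stands on the disc, and the ring is still at crop (685,478) where it began. The arm is clear of everything.

```bash
python3 -c "from workcell import manip; print(manip.hand_in())"
```

```text
the job is handed in; nothing more can be done
None
```

I handed the job in at about 53 s. The last top-camera check showed the specimen upright on the stage disc, each canister within about 3 mm of its starting spot on its own pad, and the bearing ring where it began; hand-in returned no verdict.

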